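# Clear the tabbed wheel from the feed chute

### The job

A wooden wheel that still has its holding tab has caught in the feed chute and holds up the round wheels behind it: lift it out, so that the three round wheels roll down to the end stop and stay in the chute. Lay it down flat and let it go so that you can take it again by its rim, then set it flat on the trimming jig's pod, against both stop pins, with its tab pointing straight out over the red stripe. Leave the other things on the bench where they are.

Things in the scene. Friction and masses are not known exactly. Their poses are not given: they have to be found in the camera images.
- tabbed: Jammed pale wooden wheel, 60 mm diameter, 25 mm thick, 35 to 70 g; a holding tab 14 mm wide, 10 mm thick (mid-thickness) stands 12 mm out of its rim. Origin: wheel centre; own y: axle; tab along own -z. Starts on edge, first in the queue, tab caught in a chute floor slot (slanting back uphill), so it cannot roll or slide; free once lifted 13 mm square to that floor. Faces alike: either may end up.
- tab_tip (a point): The outer end of the tab, 42 mm from the wheel's centre. Once the wheel lies flat it shows which way the tab points.
- wheel1: The first round wheel of dark wood behind the jammed one, 60 mm diameter, 25 mm thick, 50 g, standing on edge. Origin: its centre; its own y axis is the axle. It ends at point home1.
- wheel2: The second round wheel, just like wheel1, next in the queue. It ends at point home2.
- wheel3: The third round wheel, just like wheel1, last in the queue. It ends at point home3.
- chute: Fixed feed chute, wood floor, aluminium sides, downhill along its +x at 12 degrees. Origin: on the bench under the jam slot; z up, y across. Floor 115 mm above bench at the slot; channel 28 mm wide, walls 20 mm high, 3 thick: wheels stand 40 mm proud. Runs 235 mm uphill of the slot, 150 downhill to a stop plate, then a machine 170 wide, 240 tall. Foot 90 mm wide; bench free between it and the jig.
- home1 (a point): Where the centre of the first wheel in the chute is when it rests against the end stop: 120 mm downhill of the jam slot.
- home2 (a point): Where the second wheel's centre is when it rests against the first: 60 mm downhill of the jam slot.
- home3 (a point): Where the third wheel's centre is when it rests against the second: over the jam slot, 30 mm above the floor (the jammed wheel stands 10 mm downhill of this).
- jig: Fixed trimming jig: brown board 130 x 130 x 12 mm; in its middle a rubber-topped pod, 42 mm diameter, top 42 mm above the bench; two steel stop pins of 10 mm diameter, 35 mm from the pod's axis, at 35 degrees either side of the jig's -x, rising 12 mm above the pod's top. A red stripe on the board marks the open side, its +x. Origin: on the bench under the pod's axis; z up.
- pod_seat (a point): Where the wheel's centre must be: 12.5 mm above the pod's top on the pod's axis (54.5 mm above the bench). A wheel lying flat here touches both stop pins with its rim.
- trimmer: Bystander: upright green and silver trim router with a clear base, 90 mm diameter, 200 mm tall, 1.5 kg. Origin: centre of its underside.
- bit_case: Bystander: open blue case of router bits, 110 x 170 x 30 mm (bits up to 38 mm). Origin: centre of its underside.
- sanding_block: Bystander: cork sanding block, 110 x 62 x 34 mm. Origin: centre of its underside.
There are look-alikes about, which are no part of the job. Leave any green look-alike of the wheel2 alone. Leave any blue look-alike of the tabbed alone.

How it is judged:
On the way, in this order (a step that is already met when the one before it is completed fails the run):
1. the tabbed wheel is out of the chute and the three round wheels have rolled down to the end stop (distance between wheel1 and home1 below 0.008 m and distance between wheel2 and home2 below 0.008 m and distance between wheel3 and home3 below 0.008 m and distance between tabbed and home3 above 0.06 m), for 0.2 s.
2. the tabbed wheel lies flat, let go, away from the pod ((angle between tabbed's own y axis and vertical below 0.1 rad or angle between tabbed's own y axis and vertical above 3.0416 rad) and contact force between tabbed and the fingers below 0.05 N and linear speed of tabbed below 0.02 m/s and horizontal distance between tabbed and pod_seat above 0.05 m), for 0.2 s.
At the end, for the whole second after the job is handed in: Round wheels at rest in the chute, each within 8 mm of its place at the stop (home1-3). Tabbed wheel flat (0.1 rad), still, on the pod, centre within 3 mm of pod_seat along each jig axis, tab end within 15 mm of the red stripe's centre line (about 20 degrees), pointing out over it (distance between wheel1 and home1 below 0.008 m and distance between wheel2 and home2 below 0.008 m and distance between wheel3 and home3 below 0.008 m and (angle between tabbed's own y axis and vertical below 0.1 rad or angle between tabbed's own y axis and vertical above 3.0416 rad) and x of tabbed in the frame of jig between -0.003 and 0.003 m and y of tabbed in the frame of jig between -0.003 and 0.003 m and z of tabbed in the frame of jig between 0.0515 and 0.0575 m and x of tab_tip in the frame of jig above 0.035 m and y of tab_tip in the frame of jig between -0.015 and 0.015 m and linear speed of tabbed below 0.01 m/s and angular speed of tabbed below 0.1 rad/s); the robot touches nothing.
It fails at once if a round wheel leaves the chute ((y of wheel1 in the frame of chute above 0.02 m or y of wheel1 in the frame of chute below -0.02 m or z of wheel1 in the frame of chute above 0.21 m) or (y of wheel2 in the frame of chute above 0.02 m or y of wheel2 in the frame of chute below -0.02 m or z of wheel2 in the frame of chute above 0.21 m) or (y of wheel3 in the frame of chute above 0.02 m or y of wheel3 in the frame of chute below -0.02 m or z of wheel3 in the frame of chute above 0.21 m)).
It fails at once if the trim router is moved more than 15 mm (distance of trimmer from where it was at the start of the episode above 0.015 m).
It fails at once if the bit case is moved more than 15 mm (distance of bit_case from where it was at the start of the episode above 0.015 m).
It fails at once if the sanding block is moved more than 15 mm (distance of sanding_block from where it was at the start of the episode above 0.015 m).
It also fails if it takes over 58 s, if anything falls off the work surface, if the arm or the gripper's body presses on something with over 40 N, if the wrist force passes 120 N, or if a joint passes its speed limit or range.

### The arm

A 6-joint arm with a two-finger parallel gripper is mounted at the origin on the work surface. World frame = base frame: x ahead of the robot, y to its left, z up, the work surface at z = 0. Lengths are in m, angles in rad, forces in N, time in s.
With the tool pointing down it reaches from about 0.275 to 0.75 m from the base axis. Payload 10.2 kg.
Tool frame: the origin (TCP) lies midway between the tips of the shut fingers; the grasp point (between the pads) lies 19 mm behind it (bot.hold_point_z is the distance from the TCP to the grasp point, in m); x points along the fingers, y is the direction in which the jaws open and shut, and the axes are right-handed (so a half turn about x gives the same grasp; the last joint's range is limited). The gripper opens to 85 mm and grips with 20 to 120 N. Pads are 22 mm wide; open, the fingers measure 114 mm over their backs; the gripper's body (76 mm by 85 mm) begins 54 mm behind the grasp point. The pads swing forward as they close: fully open they stand 13 mm farther back than shut.
Start: joints at [-1.469, 0.313, 1.498, -0, 1.331, -0.223], TCP at [0.168, -0.498, 0.202] pointing down, gripper open.
Joint ranges: [-2.94, 2.94], [-0.97, 2.17], [0.19, 2.56], [-1.23, 4.37], [0.02, 3.11], [-2.88, 2.88]. Speed limits (rad/s): [2.39, 2.39, 3.01, 3.14, 3.14, 3.14].

### API

Orientations are given as a 3x3 rotation matrix whose columns are the frame's x, y, z axes.
In Python, from cell import bot gives the robot as it stands.
- The arm moves only by the tool jog_arm, never from a script. Its argument "moves" is a list of rows, each a list of 5 numbers: the shift along the tool's x, y, z in m, then the turn about the tool's x in degrees, then the opening, from -1 (shut) to 1 (fully open). A call has 1 to 12 rows; each row shifts and turns the commanded pose from where the row before left it, along the tool's axes as they then stand; what a row does not reach is not made up. A row lasts 1/12 s, in which the tool goes at most 41.7 mm and 7.16 degrees, less where a joint would pass 70% of its speed; a pose out of reach is approached as far as the arm can. A call is refused whole if a number of a shift passes 0.0417 or a number of a turn 7.16, either way. A call with a gripper value outside its range is refused whole. The fingers move at their own pace and stop on an object; "newtons" is the grip in N (left out, the last holds). Time passes only in rows, so rows that do not move let the fingers close. It gives the time, the measured TCP pose, the force and the opening at its end, in the units of the state.
- bot.get_state(): the state, without advancing time (a new reading comes with each control period).
- bot.get_image(name): name is "side" or "top"; returns a dict with "frame" (384x512x3 uint8, blue, green, red), "camera_matrix" (3x3 intrinsics, pixels), "pose" (4x4, takes a point from camera to world coordinates). Camera axes: x right, y up, looking along -z (the intrinsics and any distortion apply to the point x, -y, -z); pixel columns grow to the right and rows downward; lengths in m; the calibration is good to about 2 mm. A picture is of the moment at which its call begins. There is no depth.
- bot.job_done(): hands the job in, once; it reports no verdict.
The state is a dict: "time_s": time; "joint_pos": joint angles; "qvel": joint speeds; "joint_torque": joint torques, N m; "tool_pos": TCP position; "eef_rot": TCP orientation; "wrist_force": force on the tool from outside, world axes, zero at the start; "ft_torque": the same for the moment, N m; "grip_width": opening from 0.0 (shut) to 1.0 (fully open).
Only numpy, scipy, OpenCV 4.12 (cv2) and the standard library are available. Lean on these libraries where they do the work, as an engineer would, in place of code of your own. Each camera call takes 0.05 s, during which the arm holds its last target. There are 200 camera calls.

## Working session

There is one attempt and no reset: what is moved stays moved. The work goes in short steps, Python scripts to look and compute and a tool call to move; the robot and the scene stay as the last step left them, time stands still between calls to the robot, and variables do not carry over. Pictures are saved under pics/ and viewed, about 8 in all and at most 12, crops included, and the job is handed in when it is done.

Besides the shell and the picture viewer there is one more tool, called after ">>>" by a JSON object that holds its "name" and its "arguments", one argument or row to a line. jog_arm: Moves the arm, as the interface text tells. Its arguments: {"type":"object","properties":{"moves":{"type":"array","items":{"type":"array","items":{"type":"number"}}},"newtons":{"type":"number"}},"required":["moves"]}

```bash
ls; mkdir -p pics; python3 - <<'E'
from cell import bot
import cv2,numpy as np
np.set_printoptions(precision=4,suppress=True)
for n in("top","side"):
    d=bot.get_image(n);cv2.imwrite(f"pics/{n}0.png",d["frame"]);print(n,d["camera_matrix"],d["pose"],[k for k in d])
s=bot.get_state();print(s["tool_pos"],s["eef_rot"],s["time_s"],s["grip_width"],bot.hold_point_z)
E
```

```text
pics
top [[369.4426   0.     253.907 ]
 [  0.     369.4426 193.8973]
 [  0.       0.       1.    ]] [[ 0.0041  0.9943 -0.1065  0.4299]
 [-1.      0.0034 -0.0068 -0.0636]
 [-0.0064  0.1065  0.9943  1.0657]
 [ 0.      0.      0.      1.    ]] ['frame', 'camera_matrix', 'pose']
side [[350.0396   0.     253.6958]
 [  0.     350.0396 195.9921]
 [  0.       0.       1.    ]] [[-0.9815  0.1444 -0.1254  0.4022]
 [-0.1903 -0.6725  0.7152  0.7081]
 [ 0.0189  0.7258  0.6876  0.8996]
 [ 0.      0.      0.      1.    ]] ['frame', 'camera_matrix', 'pose']
[ 0.1675 -0.4973  0.2013] [[-0.0001  0.3191 -0.9477]
 [ 0.0011 -0.9477 -0.3191]
 [-1.     -0.0011 -0.0003]] 0.1 0.999027755048469 0.0187
```

View pics/top0.png

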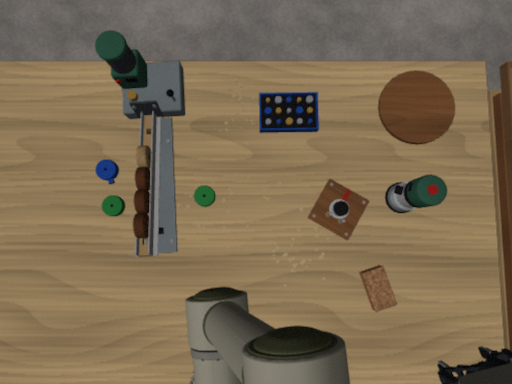

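View pics/side0.png

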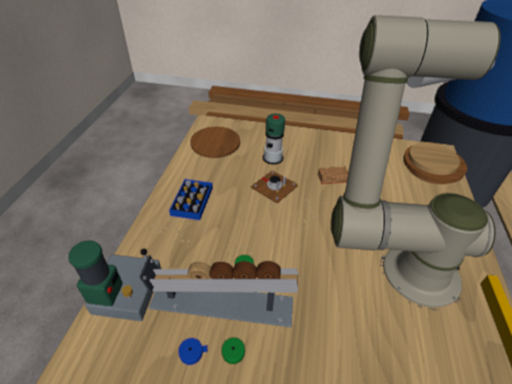

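The top view shows the jammed wheel at about (144,156), the round wheels at (142,178–228), the jig at (340,209) with its stripe toward (347,195). The side view shows the pale wheel at (200,270). Next I'll zoom in.

```bash
cat > h.py <<'E'
import cv2,numpy as np
from cell import bot
np.set_printoptions(precision=4,suppress=True)
def unproj(d,uv,z):
    K,T=d["camera_matrix"],d["pose"]
    r=np.linalg.solve(K,[uv[0],uv[1],1.]);r=T[:3,:3]@(r*[1,-1,-1]);o=T[:3,3]
    return o+r*(z-o[2])/r[2]
def proj(d,P):
    K,T=d["camera_matrix"],d["pose"]
    c=(np.atleast_2d(P)-T[:3,3])@T[:3,:3]*[1,-1,-1];c=c@K.T
    return c[:,:2]/c[:,2:]
def crop(f,x,y,w,h,s):
    return cv2.resize(f[y:y+h,x:x+w],None,fx=s,fy=s,interpolation=cv2.INTER_CUBIC)
E
python3 - <<'E'
from h import *
t=cv2.imread("pics/top0.png");s=cv2.imread("pics/side0.png")
a=crop(t,120,100,60,160,3.75) # 225x600
b=crop(t,300,170,80,80,5) #400
c=crop(s,150,240,160,80,3.4)
m=np.zeros((600,800,3),np.uint8)
m[:a.shape[0],:a.shape[1]]=a
b=crop(t,305,173,72,72,4.5);m[:324,230:554]=b
c=crop(s,150,245,160,75,3.5);m[330:330+c.shape[0],230:230+c.shape[1]]=c
e=crop(s,245,165,56,40,4.3);m[:e.shape[0],558:558+e.shape[1]]=e[:, :242]
cv2.imwrite("pics/m1.png",m)
E
```

```text
(no output)
```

View pics/m1.png

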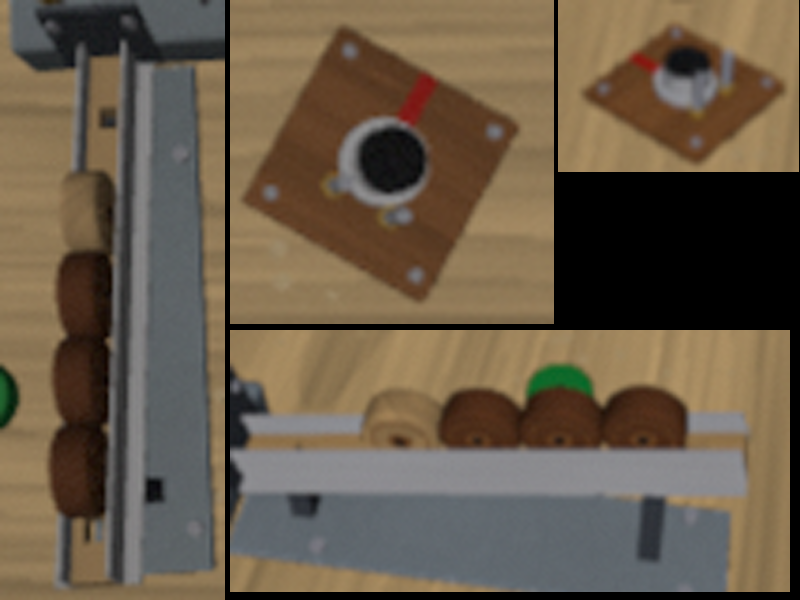

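```bash
cat > fit.py <<'E'
from h import *
from scipy.optimize import least_squares
T=bot.get_image("top");S=bot.get_image("side")
def tp(x,y,s=3.75,x0=120,y0=100): return np.array([(x+.5)/s-.5+x0,(y+.5)/s-.5+y0])
def jg(x,y): return tp(x-230,y,4.5,305,173)
def sd(x,y): return tp(x-230,y-330,3.5,150,245)
c=[unproj(T,jg(*p),.012)[:2] for p in((342,27),(519,127),(422,300),(243,198))]
print("jig corners",np.array(c),"sides",[np.linalg.norm(c[i]-c[i-1]) for i in range(4)])
J=np.mean(c,0);ang=[np.arctan2(*(c[i]-c[i-1])[::-1])*57.3 for i in range(4)]
pod=unproj(T,jg(392,159),.042);st=unproj(T,jg(423,85),.012);print("J",J,ang,"pod",pod,"stripe dir",np.degrees(np.arctan2(*(st[:2]-J)[::-1])))
a=np.radians(12)
def ch(p,s,y,h):
    l=np.array([s*np.cos(a)+h*np.sin(a),y,.115-s*np.sin(a)+h*np.cos(a)])
    c,s_=np.cos(p[2]),np.sin(p[2]);return np.array([p[0]+c*l[0]-s_*l[1],p[1]+s_*l[0]+c*l[1],l[2]])
F=[(S,sd(748,452),-.235,.017,.02),(S,sd(747,413),-.235,-.0155,.02),(T,tp(65,584),-.235,.0155,.02),
(S,sd(400,440),.01,.0125,.03),(S,sd(478,440),-.05,.0125,.03),(S,sd(560,440),-.11,.0125,.03),(S,sd(643,438),-.17,.0125,.03),
(T,tp(82,50),.14,.0155,.02)]
w=np.array([[1,1]]*7+[[1,0]])
f=lambda p:(np.array([proj(d,ch(p,s,y,h))[0]-uv for d,uv,s,y,h in F])*w).ravel()
r=least_squares(f,[.55,.2,0],loss="soft_l1")
print(r.x,np.degrees(r.x[2]));print(f(r.x).reshape(-1,2))
p=r.x;print("tabbed",ch(p,.01,0,.03))
if __name__=="__main__":
    t=T["frame"].copy();s=S["frame"].copy();k=4
    t=cv2.resize(t[100:260,90:210],None,fx=k,fy=k,interpolation=3);s2=cv2.resize(s[245:320,150:310],None,fx=k,fy=k,interpolation=3)
    def pl(im,d,o,P,col): cv2.polylines(im,[np.int32((proj(d,P)-o)*k)],False,col,1,cv2.LINE_AA)
    q=np.linspace(0,2*np.pi,40)
    for im,d,o in((t,T,(89.5,99.5)),(s2,S,(149.5,244.5))):
        for y in(-.017,-.014,.014,.017): pl(im,d,o,[ch(p,x,y,.02) for x in(-.235,.15)],(0,255,255))
        for sc in(.01,-.05,-.11,-.17):
            for y in(-.0125,.0125): pl(im,d,o,[ch(p,sc+.03*np.cos(v),y,.03+.03*np.sin(v)) for v in q],(255,0,255))
    m=np.zeros((600,800,3),np.uint8);b=cv2.resize(t,None,fx=.9,fy=.9);m[:b.shape[0],:b.shape[1]]=b;
    cc=cv2.resize(s2,None,fx=.56,fy=.56);m[:cc.shape[0],436:436+cc.shape[1]]=cc
    cv2.imwrite("pics/m2.png",m)
E
python3 fit.py
```

```text
jig corners [[ 0.5877 -0.2737]
 [ 0.5239 -0.3848]
 [ 0.4146 -0.3208]
 [ 0.4782 -0.2092]] sides [np.float64(0.12707026804619687), np.float64(0.1281026475699186), np.float64(0.12664019591011053), np.float64(0.12845239716931495)]
J [ 0.5011 -0.2971] [np.float64(-30.495527311520647), np.float64(-119.8708283360245), np.float64(149.6735231401876), np.float64(60.33278238565155)] pod [ 0.5012 -0.297   0.042 ] stripe dir -29.015473257513122
[0.6054 0.2236 0.0642] 3.6806429506878873
[[-1.606  -0.0291]
 [-0.7949 -0.1932]
 [-2.5766 -0.8182]
 [ 0.4988 -0.4286]
 [ 0.8435 -0.4771]
 [ 0.7426 -0.5271]
 [ 1.0861 -0.0073]
 [-1.064   0.    ]]
tabbed [0.6213 0.2246 0.1423]
```

View pics/m2.png

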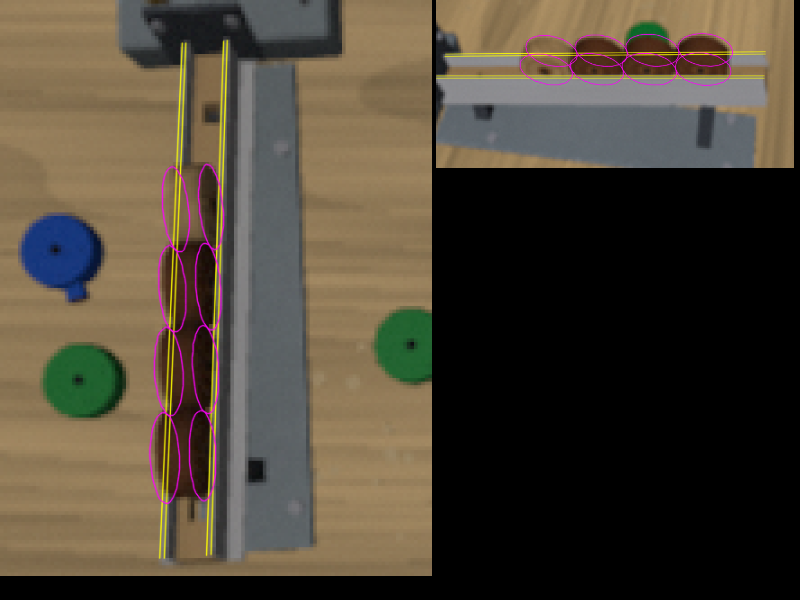

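The overlay shows the chute model about 1 px (2 mm) left of the top-view walls and otherwise a good match. I'll refine it with the wall edges and plan the first move.

```bash
cat >> h.py <<'E'
def head(R): return np.degrees(np.arctan2(R[1,1],R[0,1]))
def plan(P,hd=None):
    """total tool-frame shift AFTER turning to heading hd, and turn about tool x"""
    s=bot.get_state();h0=head(s["eef_rot"]);hd=h0 if hd is None else hd
    D=np.array(P)-s["tool_pos"];a=np.radians(hd);y=np.array([np.cos(a),np.sin(a)]);z=np.array([y[1],-y[0]])
    print("now",s["tool_pos"],"head %.1f"%h0,"tool shift x %.4f y %.4f z %.4f"%(-D[2],D[:2]@y,D[:2]@z),"turn %.1f"%-(((hd-h0)+180)%360-180),"t %.2f"%s["time_s"])
E
python3 - <<'E'
import re
src=open("fit.py").read().split("w=np.array")[0]
exec(src)
m2=lambda x,y:np.array([(x+.5)/3.6+89.5,(y+.5)/3.6+99.5])
G=F[:7]+[(T,m2(163,557),-.235,.017,.02),(T,m2(211,557),-.235,-.014,.02),(T,m2(183,60),.14,.017,.02),(T,m2(228,60),.14,-.014,.02)]
w=np.array([[1,1]]*9+[[1,0]]*2)
f=lambda p:(np.array([proj(d,ch(p,s,y,h))[0]-uv for d,uv,s,y,h in G])*w).ravel()
r=least_squares(f,[.6,.2,0]);p=r.x;print(p,np.degrees(p[2]));print(f(p).reshape(-1,2))
for s in(.01,0):print("tabbed/home3",ch(p,s,0,.03))
for n,uv in dict(green=(205,196),case=(289,112),trim=(400,198),block=(378,288),foot=(176,200)).items(): print(n,unproj(T,uv,.02)[:2])
c=ch(p,.01,0,.03)
plan([c[0],c[1],.27],90+np.degrees(p[2])-180);plan([c[0],c[1],.27],90+np.degrees(p[2]))
E
```

```text
jig corners [[ 0.5877 -0.2737]
 [ 0.5239 -0.3848]
 [ 0.4146 -0.3208]
 [ 0.4782 -0.2092]] sides [np.float64(0.12707026804619687), np.float64(0.1281026475699186), np.float64(0.12664019591011053), np.float64(0.12845239716931495)]
J [ 0.5011 -0.2971] [np.float64(-30.495527311520647), np.float64(-119.8708283360245), np.float64(149.6735231401876), np.float64(60.33278238565155)] pod [ 0.5012 -0.297   0.042 ] stripe dir -29.015473257513122
[0.6052 0.2224 0.0665] 3.808849179047663
[[-1.4634 -0.6198]
 [-0.6866 -0.7554]
 [-1.8595 -0.7463]
 [ 0.7101 -0.8005]
 [ 1.047  -0.8991]
 [ 0.9325 -1.0006]
 [ 1.2556 -0.5339]
 [-0.4425  0.299 ]
 [-0.6932 -0.5225]
 [-0.2675 -0.    ]
 [-1.226  -0.    ]]
tabbed/home3 [0.6212 0.2235 0.1423]
tabbed/home3 [0.6114 0.2228 0.1443]
green [0.5354 0.0828]
case [ 0.7822 -0.1577]
trim [ 0.5316 -0.4708]
block [ 0.2814 -0.4006]
foot [0.5236 0.1652]
now [ 0.1675 -0.4975  0.2016] head -71.4 tool shift x -0.0684 y -0.6892 z -0.5005 turn 14.8 t 0.30
now [ 0.1675 -0.4975  0.2016] head -71.4 tool shift x -0.0684 y 0.6892 z 0.5005 turn -165.2 t 0.30
```

>>> {"name": "jog_arm", "arguments": {
  "moves": [
    [-0.034, 0, 0, 7.1, 1],
    [-0.034, 0, 0, 7.1, 1],
    [0, -0.03, -0.022, 0.6, 1],
    [0, -0.03, -0.022, 0, 1],
    [0, -0.03, -0.022, 0, 1],
    [0, -0.03, -0.022, 0, 1],
    [0, -0.03, -0.022, 0, 1],
    [0, -0.03, -0.022, 0, 1],
    [0, -0.03, -0.022, 0, 1],
    [0, -0.03, -0.022, 0, 1],
    [0, -0.03, -0.022, 0, 1],
    [0, -0.03, -0.022, 0, 1]
  ]
}}

```text
time_s: 1.3
tool_pos: [0.3673, -0.1817, 0.27]
eef_rot: [[0.0, 0.066, -0.998], [-0.0, -0.998, -0.066], [-1.0, 0.0, -0.0]]
wrist_force: [0.6, -0.7, -0.3]
grip_width: 1.0
```

>>> {"name": "jog_arm", "arguments": {
  "moves": [
    [0, -0.03, -0.022, 0, 1],
    [0, -0.03, -0.022, 0, 1],
    [0, -0.03, -0.022, 0, 1],
    [0, -0.03, -0.022, 0, 1],
    [0, -0.03, -0.022, 0, 1],
    [0, -0.03, -0.022, 0, 1],
    [0, -0.03, -0.022, 0, 1],
    [0, -0.03, -0.022, 0, 1],
    [0, -0.03, -0.022, 0, 1],
    [0, -0.03, -0.022, 0, 1],
    [0, -0.03, -0.022, 0, 1],
    [0, 0, 0, 0, 1]
  ]
}}

```text
time_s: 2.3
tool_pos: [0.5877, 0.1666, 0.2678]
eef_rot: [[-0.002, 0.071, -0.997], [0.001, -0.997, -0.071], [-1.0, -0.001, 0.002]]
wrist_force: [-0.5, -0.3, -0.7]
grip_width: 1.001
```

```bash
python3 -c "
from h import *
plan([.6212,.2235,.27],-86.2);plan([.6212,.2235,.140],-86.2)"
```

```text
now [0.5877 0.1666 0.2678] head -85.9 tool shift x -0.0022 y -0.0545 z -0.0372 turn 0.3 t 2.30
now [0.5877 0.1666 0.2678] head -85.9 tool shift x 0.1278 y -0.0545 z -0.0372 turn 0.3 t 2.30
```

>>> {"name": "jog_arm", "arguments": {
  "moves": [
    [0, -0.0273, -0.0186, 0.3, 1],
    [0, -0.0272, -0.0186, 0, 1],
    [0, 0, 0, 0, 1],
    [0.03, 0, 0, 0, 1],
    [0.03, 0, 0, 0, 1],
    [0.03, 0, 0, 0, 1],
    [0.02, 0, 0, 0, 1],
    [0.01, 0, 0, 0, 1],
    [0, 0, 0, 0, 1],
    [0, 0, 0, 0, 1]
  ]
}}

```text
time_s: 3.13
tool_pos: [0.6203, 0.2185, 0.1508]
eef_rot: [[0.001, 0.061, -0.998], [0.0, -0.998, -0.061], [-1.0, -0.0, -0.001]]
wrist_force: [0.2, 1.2, 0.8]
grip_width: 1.0
```

```bash
python3 - <<'E'
from h import *
plan([.6212,.2235,.139],-86.2)
t=bot.get_image("top")["frame"];s=bot.get_image("side")["frame"]
m=np.zeros((480,800,3),np.uint8);a=crop(t,100,90,100,120,4);m[:480,:400]=a
m[:400,400:]=crop(s,150,200,100,100,4);cv2.imwrite("pics/m3.png",m)
E
```

```text
now [0.6203 0.2185 0.1508] head -86.5 tool shift x 0.0118 y -0.0049 z -0.0012 turn -0.3 t 3.13
```

View pics/m3.png

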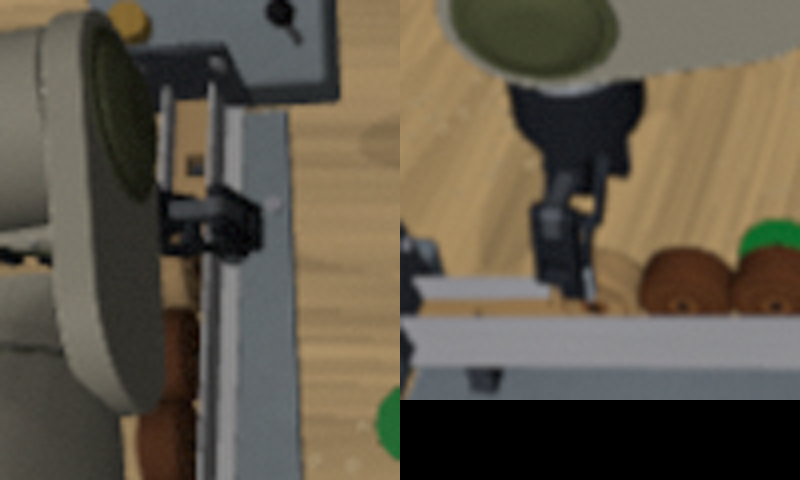

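The view shows the open fingers straddling the pale wheel, the near finger at (575,290), with the wheel between. I'll correct the last 5 mm and close.

>>> {"name": "jog_arm", "arguments": {
  "moves": [
    [0.006, -0.0045, -0.001, 0, 1],
    [0.006, 0, 0, 0, 1],
    [0, 0, 0, 0, 1],
    [0, 0, 0, 0, -1],
    [0, 0, 0, 0, -1],
    [0, 0, 0, 0, -1],
    [0, 0, 0, 0, -1],
    [0, 0, 0, 0, -1],
    [0, 0, 0, 0, -1],
    [0, 0, 0, 0, -1],
    [0, 0, 0, 0, -1]
  ],
  "newtons": 35
}}

```text
time_s: 4.15
tool_pos: [0.6209, 0.2233, 0.1381]
eef_rot: [[0.001, 0.061, -0.998], [0.0, -0.998, -0.061], [-1.0, -0.0, -0.001]]
wrist_force: [1.0, 0.3, 2.2]
grip_width: 0.258
```

>>> {"name": "jog_arm", "arguments": {
  "moves": [
    [-0.005, 0, -0.0011, 0, -1],
    [-0.01, 0, -0.0021, 0, -1],
    [-0.02, 0, -0.0042, 0, -1],
    [-0.035, 0, -0.004, 0, -1],
    [-0.04, 0, 0, 0, -1],
    [-0.03, 0, 0, 0, -1],
    [-0.01, 0, 0, 0, -1],
    [0, 0, 0, 0, -1],
    [0, 0, 0, 0, -1],
    [0, 0, 0, 0, -1]
  ]
}}

```text
time_s: 4.98
tool_pos: [0.6317, 0.2238, 0.2862]
eef_rot: [[-0.003, 0.061, -0.998], [-0.001, -0.998, -0.061], [-1.0, 0.0, 0.003]]
wrist_force: [-0.7, 0.1, -1.3]
grip_width: 0.254
```

```bash
python3 - <<'E'
from h import *
plan([.5,-.05,.25],-86.2)
t=bot.get_image("top")["frame"];s=bot.get_image("side")["frame"]
m=np.zeros((480,800,3),np.uint8);a=crop(t,100,90,100,120,4);m[:480,:400]=a
m[:480,400:]=crop(s,130,190,100,120,4);cv2.imwrite("pics/m4.png",m)
E
```

```text
now [0.6317 0.2238 0.2862] head -86.5 tool shift x 0.0362 y 0.2645 z 0.1495 turn -0.3 t 4.98
```

View pics/m4.png

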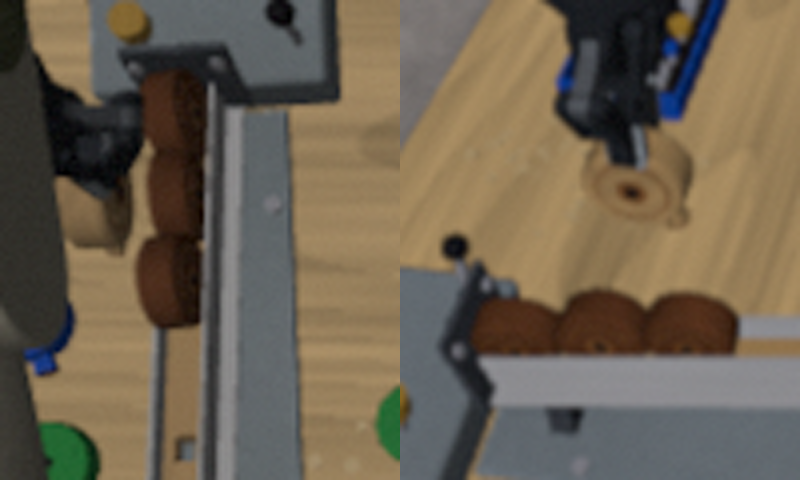

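The view shows the three round wheels against the stop and the tabbed wheel hanging in the grip, with its tab at (680,218). I'll work out the tab angle before setting it down.

```bash
python3 - <<'E'
from h import *
S=bot.get_image("side");st=bot.get_state();R=st["eef_rot"];p=st["tool_pos"]
n=R[:,1]; K,T=S["camera_matrix"],S["pose"]
def hit(x,y,off):
    uv=[(x+.5-400)/4-.5+130,(y+.5)/4-.5+190]
    r=T[:3,:3]@(np.linalg.solve(K,[*uv,1])*[1,-1,-1]);o=T[:3,3];return o+r*((p-n*off-o)@n)/(r@n)
c=hit(631,190,.0125);t=hit(681,217,.005);d=t-c
print(c-p,d,np.linalg.norm(d),"deg from down toward -x",np.degrees(np.arctan2(-d[0],-d[2])))
plan([.5,-.05,.29],-86.2);plan([.5,-.05,.045],-86.2)
E
```

```text
[0.0018 0.0126 0.0029] [-0.0238 -0.009  -0.0289] 0.03844787057970068 deg from down toward -x 39.462619491640616
now [0.6318 0.2239 0.2865] head -86.5 tool shift x -0.0035 y 0.2646 z 0.1496 turn -0.3 t 5.13
now [0.6318 0.2239 0.2865] head -86.5 tool shift x 0.2415 y 0.2646 z 0.1496 turn -0.3 t 5.13
```

>>> {"name": "jog_arm", "arguments": {
  "moves": [
    [0, 0.03, 0.018, 0, -1],
    [0, 0.03, 0.018, 0, -1],
    [0, 0.03, 0.018, 0, -1],
    [0, 0.03, 0.018, 0, -1],
    [0, 0.03, 0.018, 0, -1],
    [0, 0.03, 0.018, 0, -1],
    [0.015, 0.03, 0.018, 0, -1],
    [0.02, 0.03, 0.018, 0, -1],
    [0.025, 0.03, 0.018, 0, -1],
    [0.025, 0.03, 0.018, 0, -1],
    [0.03, 0, 0, 0, -1],
    [0.03, 0, 0, 0, -1]
  ]
}}

```text
time_s: 6.13
tool_pos: [0.4709, -0.086, 0.1432]
eef_rot: [[0.0, 0.058, -0.998], [-0.0, -0.998, -0.058], [-1.0, 0.0, -0.0]]
wrist_force: [1.1, 0.6, -1.5]
grip_width: 0.26
```

>>> {"name": "jog_arm", "arguments": {
  "moves": [
    [0.03, 0, 0, 0, -1],
    [0.03, 0, 0, 0, -1],
    [0.02, 0, 0, 0, -1],
    [0.01, 0, 0, 0, -1],
    [0, 0, 0, 0, -1],
    [0, 0, 0, 0, -1]
  ]
}}

```text
time_s: 6.63
tool_pos: [0.472, -0.0847, 0.0548]
eef_rot: [[0.0, 0.061, -0.998], [-0.0, -0.998, -0.061], [-1.0, 0.0, -0.0]]
wrist_force: [0.1, -0.8, -0.5]
grip_width: 0.261
```

>>> {"name": "jog_arm", "arguments": {
  "moves": [
    [0.01, 0, 0, 0, -1],
    [0.008, 0, 0, 0, -1],
    [0.004, 0, 0, 0, -1],
    [0.003, 0, 0, 0, -1],
    [0, 0, 0, 0, -1],
    [0, 0, 0, 0, -1]
  ],
  "newtons": 20
}}

```text
time_s: 7.13
tool_pos: [0.4769, -0.0866, 0.0334]
eef_rot: [[0.013, 0.061, -0.998], [-0.005, -0.998, -0.061], [-1.0, 0.006, -0.013]]
wrist_force: [5.7, -0.4, 27.6]
grip_width: 0.259
```

>>> {"name": "jog_arm", "arguments": {
  "moves": [
    [-0.002, 0, 0, 0, -1],
    [0, 0, 0, 0, 0],
    [0, 0, 0, 0, 1],
    [0, 0, 0, 0, 1],
    [0, 0, 0, 0, 1],
    [0, 0, 0, 0, 1],
    [0, -0.01, 0, 0, 1],
    [0, -0.01, 0, 0, 1],
    [0, -0.01, 0, 0, 1]
  ]
}}

```text
time_s: 7.88
tool_pos: [0.4696, -0.0534, 0.0312]
eef_rot: [[-0.0, 0.061, -0.998], [0.0, -0.998, -0.061], [-1.0, -0.0, 0.0]]
wrist_force: [0.0, 0.1, -0.1]
grip_width: 0.999
```

```bash
python3 - <<'E'
from h import *
s=bot.get_state();print(s["tool_pos"],s["grip_width"])
t=bot.get_image("top")["frame"];s=bot.get_image("side")["frame"]
m=np.zeros((400,800,3),np.uint8);m[:,:400]=crop(t,190,130,133,133,3)[:400,:400]
m[:,400:]=crop(s,190,140,133,133,3)[:400,:400] ;cv2.imwrite("pics/m5.png",m)
E
```

```text
[ 0.4696 -0.0534  0.0312] 0.9989205578222788Traceback (most recent call last):
  File "<stdin>", line 4, in <module>
ValueError: could not broadcast input array from shape (399,399,3) into shape (400,400,3)
```

```bash
python3 - <<'E'
from h import *
t=bot.get_image("top")["frame"];s=bot.get_image("side")["frame"]
m=np.zeros((400,800,3),np.uint8);m[:,:400]=crop(t,190,130,100,100,4)
m[:,400:]=crop(s,215,150,100,100,4);cv2.imwrite("pics/m5.png",m)
E
```

```text
(no output)
```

View pics/m5.png

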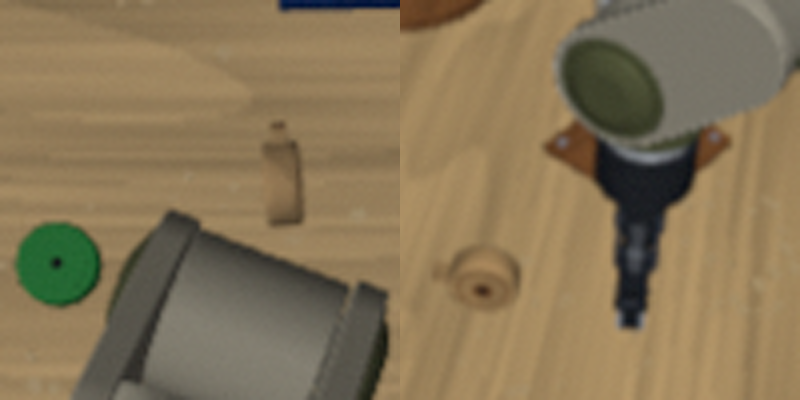

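The wheel rolled about 0.1 m toward +x and still stands on edge, at top-crop (282,180), with its tab ahead. I'll lift, let it settle, and locate it again.

>>> {"name": "jog_arm", "arguments": {
  "moves": [
    [-0.03, 0, 0, 0, 1],
    [-0.03, 0, 0, 0, 1],
    [-0.03, 0, 0, 0, 1],
    [0, 0, 0, 0, 1],
    [0, 0, 0, 0, 1],
    [0, 0, 0, 0, 1],
    [0, 0, 0, 0, 1],
    [0, 0, 0, 0, 1]
  ]
}}

```text
time_s: 8.75
tool_pos: [0.4694, -0.0545, 0.1203]
eef_rot: [[-0.002, 0.061, -0.998], [0.001, -0.998, -0.061], [-1.0, -0.001, 0.002]]
wrist_force: [-0.2, 0.6, 0.7]
grip_width: 1.0
```

```bash
cat > seg.py <<'E'
from h import *
B=cv2.imread("pics/top0.png").astype(int);Bs=cv2.imread("pics/side0.png").astype(int)
def blobs(d,B,box):
    x0,y0,x1,y1=box;m=(np.abs(d["frame"].astype(int)-B).sum(2)>45)[y0:y1,x0:x1].astype(np.uint8)
    n,l,st,c=cv2.connectedComponentsWithStats(m)
    return [(st[i].tolist(),(c[i]+[x0,y0]).round(1).tolist()) for i in range(1,n) if st[i][4]>40]
E
python3 - <<'E'
from seg import *
T=bot.get_image("top");S=bot.get_image("side")
print(blobs(T,B,(225,110,330,200)),blobs(S,Bs,(180,150,345,300)))
s=bot.get_state();print(s["tool_pos"],s["time_s"])
m=np.zeros((400,800,3),np.uint8);m[:,:400]=crop(T["frame"],210,110,100,100,4)
m[:,400:]=crop(S["frame"],190,150,100,100,4);cv2.imwrite("pics/m6.png",m)
E
```

```text
[([31, 43, 10, 24, 108], [261.0, 164.9]), ([0, 65, 68, 25, 845], [247.7, 190.9])] [([79, 0, 56, 63, 1210], [279.8, 170.4]), ([150, 40, 15, 59, 665], [338.2, 222.1]), ([41, 67, 12, 9, 72], [227.1, 220.5]), ([0, 110, 102, 20, 1690], [231.8, 270.2])]
[ 0.4696 -0.0546  0.1206] 8.85
```

View pics/m6.png

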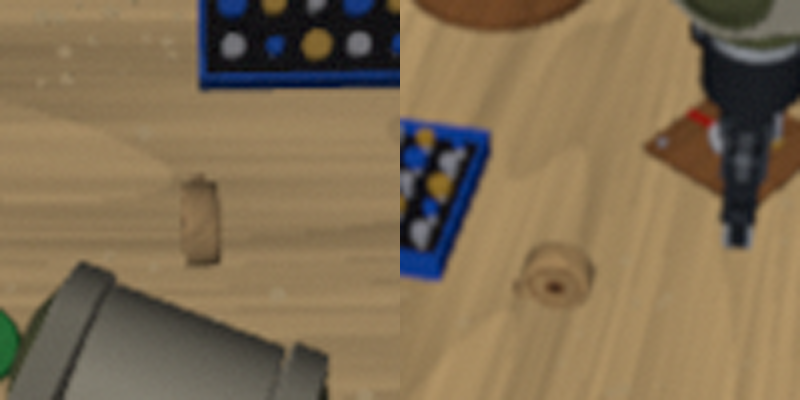

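The wheel has come to rest on edge at top px (260,166), with its tab low on the +x side.

```bash
python3 - <<'E'
from h import *
T=bot.get_image("top");S=bot.get_image("side")
a=unproj(T,(259.8,165.3),.045);print(a)
K,P=S["camera_matrix"],S["pose"]
print(unproj(S,(228,221.5),.03))
b=a[:2];plan([b[0],b[1],.12]);plan([b[0],b[1],.030])
E
```

```text
[ 0.6198 -0.0727  0.045 ]
[ 0.6213 -0.0563  0.03  ]
now [ 0.4698 -0.0546  0.1209] head -86.5 tool shift x 0.0009 y 0.0273 z -0.1487 turn -0.0 t 8.95
now [ 0.4698 -0.0546  0.1209] head -86.5 tool shift x 0.0909 y 0.0273 z -0.1487 turn -0.0 t 8.95
```

>>> {"name": "jog_arm", "arguments": {
  "moves": [
    [0, 0.005, -0.03, 0, 1],
    [0, 0.005, -0.03, 0, 1],
    [0, 0.005, -0.03, 0, 1],
    [0, 0.005, -0.03, 0, 1],
    [0, 0.0055, -0.03, 0, 1],
    [0, 0, 0, 0, 1],
    [0.03, 0, 0, 0, 1],
    [0.03, 0, 0, 0, 1],
    [0.025, 0, 0, 0, 1],
    [0.008, 0, 0, 0, 1],
    [0, 0, 0, 0, 1],
    [0, 0, 0, 0, 1]
  ]
}}

```text
time_s: 9.95
tool_pos: [0.6216, -0.071, 0.0294]
eef_rot: [[0.001, 0.061, -0.998], [-0.0, -0.998, -0.061], [-1.0, 0.0, -0.001]]
wrist_force: [0.8, 0.0, 0.2]
grip_width: 1.0
```

>>> {"name": "jog_arm", "arguments": {
  "moves": [
    [0, -0.01, 0, 0, 1],
    [0, -0.01, 0, 0, 1],
    [0, -0.01, 0, 0, 1],
    [0, -0.01, 0, 0, 1],
    [0, -0.01, 0, 0, 1],
    [0, -0.006, 0, 0, 1],
    [0, 0, 0, 0, 1],
    [0, 0, 0, 0, 1],
    [0, 0, 0, 0, 1],
    [0, 0, 0, 0, 1]
  ]
}}

```text
time_s: 10.78
tool_pos: [0.6179, -0.0155, 0.0283]
eef_rot: [[0.0, 0.061, -0.998], [-0.0, -0.998, -0.061], [-1.0, 0.0, -0.0]]
wrist_force: [0.1, -0.5, 0.7]
grip_width: 1.0
```

```bash
python3 - <<'E'
from seg import *
T=bot.get_image("top");S=bot.get_image("side")
m=np.zeros((400,800,3),np.uint8);m[:,:400]=crop(T["frame"],210,110,100,100,4)
m[:,400:]=crop(S["frame"],190,160,100,100,4);cv2.imwrite("pics/m7.png",m)
E
```

```text
(no output)
```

View pics/m7.png

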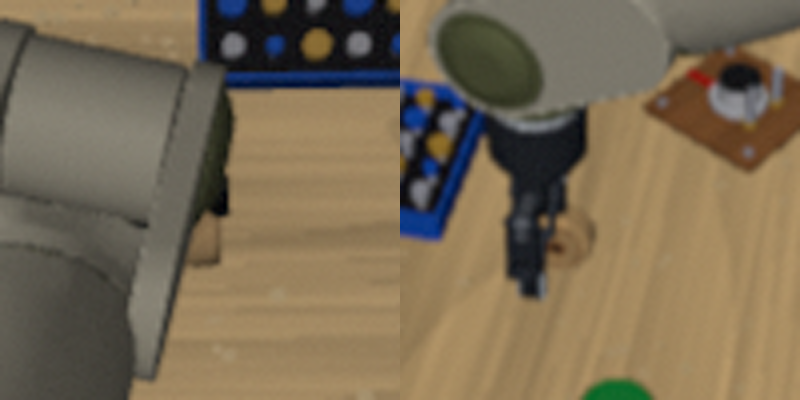

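```bash
python3 - <<'E'
from seg import *
T=bot.get_image("top");S=bot.get_image("side")
s=bot.get_state();p=s["tool_pos"];y=s["eef_rot"][:,1]
for k in(-.0425,.0425):
    q=p+y*k+[0,0,.013];print(q,"top crop",(proj(T,q)[0]-[210,110])*4,"side crop",(proj(S,q)[0]-[190,160])*4+[400,0])
for c in([.62,-.07,.03],[.62,-.0575,.03],[.62,-.07,.06]): print(c,(proj(T,c)[0]-[210,110])*4,(proj(S,c)[0]-[190,160])*4+[400,0])
print("wheel top bottom-right crop",unproj(T,(210+219/4,110+264/4),.045),unproj(S,(190+165/4,160+243/4),.03))
print(blobs(T,B,(225,110,330,200)))
E
```

```text
[0.6152 0.0271 0.0413] top crop [ 57.0956 228.2055] side crop [533.357  314.1753]
[ 0.6204 -0.0577  0.0413] top crop [177.8104 221.3107] side crop [553.0592 235.759 ]
[0.62, -0.07, 0.03] [195.1508 224.8185] [557.4404 234.5062]
[0.62, -0.0575, 0.03] [177.5581 224.7675] [553.8583 245.2325]
[0.62, -0.07, 0.06] [195.4416 216.9504] [556.3962 209.8573]
wheel top bottom-right crop [ 0.5896 -0.0866  0.045 ] [ 0.6115 -0.0619  0.03  ]
[([0, 9, 44, 81, 2315], [243.9, 159.5])]
```

The finger tip shows about 19 crop px higher than predicted, so the open tips passed over the wheel's top and it is still standing. I'll back off, go lower, and push again.

>>> {"name": "jog_arm", "arguments": {
  "moves": [
    [-0.01, 0.015, 0, 0, 1],
    [0, 0.015, 0, 0, 1],
    [0, 0.015, 0, 0, 1],
    [0, 0.01, 0, 0, 1],
    [0, 0, 0, 0, 1],
    [0.012, 0, 0, 0, 1],
    [0.012, 0, 0, 0, 1],
    [0, 0, 0, 0, 1],
    [0, 0, 0, 0, 1]
  ]
}}

```text
time_s: 11.73
tool_pos: [0.6203, -0.0691, 0.0129]
eef_rot: [[-0.003, 0.062, -0.998], [0.001, -0.998, -0.062], [-1.0, -0.001, 0.003]]
wrist_force: [0.1, -0.6, -0.2]
grip_width: 1.001
```

```bash
python3 - <<'E'
from seg import *
T=bot.get_image("top");S=bot.get_image("side")
s=bot.get_state();p=s["tool_pos"];print(p)
m=np.zeros((480,800,3),np.uint8);m[:,:400]=crop(T["frame"],225,110,80,96,5)
m[:,400:]=crop(S["frame"],195,170,80,96,5)
y=s["eef_rot"][:,1]
for k in(-.0425,.0425):
  for dz in (.013,.035):
    q=p+y*k+[0,0,dz];a=(proj(T,q)[0]-[224.5,109.5])*5;b=(proj(S,q)[0]-[194.5,169.5])*5+[400,0]
    for c in(a,b):cv2.circle(m,tuple(np.int32(c)),2,(0,0,255) if dz<.02 else (255,255,0),-1)
cv2.imwrite("pics/m8.png",m)
E
```

```text
[ 0.6212 -0.0695  0.0143]
```

View pics/m8.png

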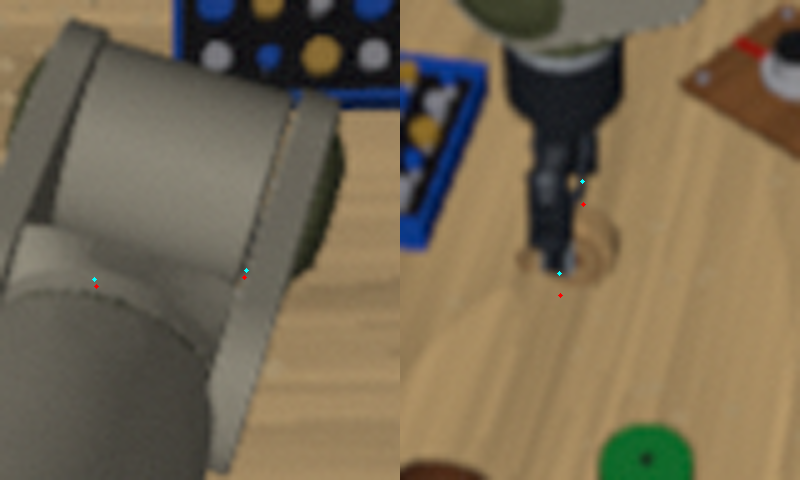

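The view shows the near fingertip on the higher marker, so the open tips are about 35 mm above TCP and now at z≈0.05. The wheel stands between the fingers, so I'll push.

>>> {"name": "jog_arm", "arguments": {
  "moves": [
    [0, -0.01, 0, 0, 1],
    [0, -0.01, 0, 0, 1],
    [0, -0.01, 0, 0, 1],
    [0, -0.01, 0, 0, 1],
    [0, -0.01, 0, 0, 1],
    [0, -0.01, 0, 0, 1],
    [0, 0, 0, 0, 1],
    [-0.03, 0, 0, 0, 1],
    [-0.04, 0, 0, 0, 1],
    [-0.04, 0, 0, 0, 1],
    [-0.04, 0.0, 0.0, 0, 1],
    [0, 0, 0, 0, 1]
  ]
}}

```text
time_s: 12.83
tool_pos: [0.6206, -0.0107, 0.1731]
eef_rot: [[0.014, 0.061, -0.998], [-0.003, -0.998, -0.061], [-1.0, 0.004, -0.013]]
wrist_force: [1.1, -0.5, 1.3]
grip_width: 1.002
```

>>> {"name": "jog_arm", "arguments": {
  "moves": [
    [0, 0, 0.04, 0, 1],
    [0, 0, 0.04, 0, 1],
    [0, 0, 0.04, 0, 1],
    [0, 0, 0.04, 0, 1],
    [0, 0, 0.03, 0, 1],
    [0, 0, 0, 0, 1],
    [0, 0, 0, 0, 1]
  ]
}}

```text
time_s: 13.42
tool_pos: [0.4274, -0.0218, 0.1648]
eef_rot: [[0.001, 0.06, -0.998], [-0.0, -0.998, -0.06], [-1.0, 0.001, -0.001]]
wrist_force: [0.6, -1.0, 0.1]
grip_width: 1.0
```

```bash
python3 - <<'E'
from seg import *
T=bot.get_image("top");S=bot.get_image("side")
s=bot.get_state();p=s["tool_pos"];print(p,s["time_s"])
print(blobs(T,B,(225,110,330,200)),blobs(S,Bs,(180,170,345,265)))
m=np.zeros((480,800,3),np.uint8);m[:,:400]=crop(T["frame"],225,110,80,96,5)
m[:,400:]=crop(S["frame"],195,170,80,96,5)
cv2.imwrite("pics/m9.png",m)
E
```

```text
[ 0.4287 -0.0219  0.1646] 13.5167
[([12, 43, 19, 25, 137], [246.9, 168.3])] [([100, 0, 27, 42, 564], [290.9, 186.4]), ([150, 21, 15, 58, 657], [338.2, 222.1]), ([36, 56, 14, 12, 75], [222.6, 231.1]), ([48, 58, 8, 13, 53], [232.5, 234.3]), ([32, 91, 19, 4, 62], [220.6, 262.8]), ([55, 91, 20, 4, 61], [244.1, 262.8]), ([77, 90, 22, 5, 79], [267.5, 262.5]), ([10, 92, 21, 3, 52], [200.6, 263.1])]
```

View pics/m9.png

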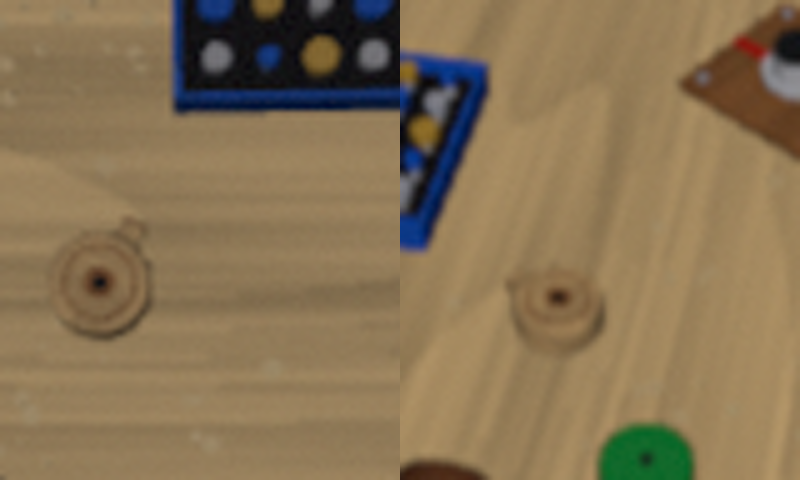

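The wheel lies flat, hub at top-crop (99,282) and tab end at (137,222). I've viewed 11 pictures, so from here I'll rely on numbers and keep one view. Now computing its pose and the regrasp.

```bash
python3 - <<'E'
from seg import *
T=bot.get_image("top");S=bot.get_image("side")
f=lambda x,y:((x+.5)/5-.5+225,(y+.5)/5-.5+110)
c=unproj(T,f(99,282),.025);t=unproj(T,f(137,222),.0175)
g=lambda x,y:((x-400+.5)/5-.5+195,(y+.5)/5-.5+170)
c2=unproj(S,g(557,296),.025);t2=unproj(S,g(511,285),.0175)
hd=lambda d:np.degrees(np.arctan2(d[1],d[0]))
print(c,t,hd(t-c),np.linalg.norm((t-c)[:2]));print(c2,t2,hd(t2-c2),np.linalg.norm((t2-c2)[:2]))
h=hd(t-c);m=(c+c2)/2
plan([c[0],c[1],.12],h-90)
# jig in both cameras: pod top centre
print("pod top",unproj(T,((392.5-230)/4.5-.5+305,(159.5)/4.5-.5+173),.042),"pod side",unproj(S,((687.5-558)/4.3-.5+245,62.5/4.3-.5+165),.042))
E
```

```text
[ 0.6214 -0.0289  0.025 ] [ 0.658  -0.0504  0.0175] -30.3981264128731 0.042398899445318904
[ 0.6211 -0.0278  0.025 ] [ 0.6555 -0.0372  0.0175] -15.317533300810235 0.03561564497219103
now [ 0.4287 -0.0218  0.1642] head -86.5 tool shift x 0.0442 y -0.0913 z -0.1698 turn 33.9 t 13.62
pod top [ 0.5012 -0.297   0.042 ] pod side [ 0.4993 -0.2914  0.042 ]
```

>>> {"name": "jog_arm", "arguments": {
  "moves": [
    [0, 0, 0, 6.8, 1],
    [0, 0, 0, 6.8, 1],
    [0, 0, 0, 6.8, 1],
    [0, 0, 0, 6.8, 1],
    [0, 0, 0, 6.8, 1],
    [0, -0.015, -0.0283, 0, 1],
    [0, -0.015, -0.0283, 0, 1],
    [0, -0.015, -0.0283, 0, 1],
    [0, -0.015, -0.0283, 0, 1],
    [0, -0.015, -0.0283, 0, 1],
    [0, -0.015, -0.0283, 0, 1],
    [0, 0, 0, 0, 1]
  ]
}}

```text
time_s: 14.62
tool_pos: [0.6238, -0.0304, 0.1618]
eef_rot: [[-0.0, -0.507, -0.862], [0.0, -0.862, 0.507], [-1.0, -0.0, 0.001]]
wrist_force: [-1.1, -0.6, -0.6]
grip_width: 1.0
```

```bash
python3 -c "
from h import *
plan([.6213,-.0287,.12],-120.4);plan([.6213,-.0287,0],-120.4)"
```

```text
now [ 0.6238 -0.0304  0.1618] head -120.5 tool shift x 0.0418 y -0.0002 z 0.0030 turn -0.1 t 14.62
now [ 0.6238 -0.0304  0.1618] head -120.5 tool shift x 0.1618 y -0.0002 z 0.0030 turn -0.1 t 14.62
```

>>> {"name": "jog_arm", "arguments": {
  "moves": [
    [0.03, 0, 0.003, 0, 1],
    [0.03, 0, 0, 0, 1],
    [0.03, 0, 0, 0, 1],
    [0.03, 0, 0, 0, 1],
    [0.02, 0, 0, 0, 1],
    [0.01, 0, 0, 0, 1],
    [0, 0, 0, 0, 1],
    [0, 0, 0, 0, 1],
    [0, 0, 0, 0, 1]
  ]
}}

```text
time_s: 15.37
tool_pos: [0.6183, -0.0289, 0.0159]
eef_rot: [[0.003, -0.507, -0.862], [-0.001, -0.862, 0.507], [-1.0, -0.001, -0.003]]
wrist_force: [-0.2, 0.4, 0.3]
grip_width: 0.998
```

```bash
python3 -c "
from h import *
plan([.6213,-.0287,0],-120.4)"
```

```text
now [ 0.6183 -0.0289  0.0159] head -120.5 tool shift x 0.0159 y -0.0017 z -0.0025 turn -0.1 t 15.37
```

>>> {"name": "jog_arm", "arguments": {
  "moves": [
    [0.008, 0, 0, 0, 1],
    [0.006, 0, 0, 0, 1],
    [0, 0, 0, 0, 1],
    [0, 0, 0, 0, 1],
    [0, 0, 0, 0, 1],
    [0, 0, 0, 0, 1]
  ]
}}

```text
time_s: 15.87
tool_pos: [0.6174, -0.0287, 0.0006]
eef_rot: [[0.001, -0.507, -0.862], [-0.0, -0.862, 0.507], [-1.0, -0.0, -0.0]]
wrist_force: [0.7, -0.3, -0.2]
grip_width: 1.0
```

```bash
python3 -c "
from h import *
plan([.6213,-.0287,0],-120.4);print(bot.get_state()['wrist_force'])"
```

```text
now [ 0.6174 -0.0287  0.0006] head -120.5 tool shift x 0.0006 y -0.0020 z -0.0033 turn -0.1 t 15.87
[ 0.6873 -0.3097 -0.2005]
```

>>> {"name": "jog_arm", "arguments": {
  "moves": [
    [0, -0.002, -0.0033, 0, 1],
    [0, 0, 0, 0, 1],
    [0, 0, 0, 0, -1],
    [0, 0, 0, 0, -1],
    [0, 0, 0, 0, -1],
    [0, 0, 0, 0, -1],
    [0, 0, 0, 0, -1],
    [0, 0, 0, 0, -1]
  ],
  "newtons": 30
}}

```text
time_s: 16.53
tool_pos: [0.621, -0.0287, 0.0003]
eef_rot: [[-0.0, -0.507, -0.862], [0.0, -0.862, 0.507], [-1.0, 0.0, 0.0]]
wrist_force: [-0.2, -0.0, -1.0]
grip_width: 0.14
```

Width 0.14 means the fingers didn't close on the 60 mm rim. I'll check numerically where the wheel and fingertips are before opening.

```bash
python3 - <<'E'
from h import *
S=bot.get_image("side");T=bot.get_image("top");cv2.imwrite("pics/s_now.png",S["frame"]);cv2.imwrite("pics/t_now.png",T["frame"])
ref=cv2.resize(cv2.imread("pics/m9.png")[:,400:],(80,96),interpolation=cv2.INTER_AREA)
now=S["frame"][170:266,195:275]
d=np.abs(ref.astype(int)-now).sum(2)
print("t",bot.get_state()["time_s"],bot.get_state()["grip_width"])
print("\n".join("%d "%(r+170)+"".join("#" if v>90 else "+" if v>45 else "." for v in d[r]) for r in range(20,80)))
g=now.sum(2)
print("dark\n"+"\n".join("%d "%(r+170)+"".join("#" if v<200 else "." for v in g[r]) for r in range(20,80,2)))
E
```

```text
t 16.6333 0.0010890314866247495
190 ............+###.###########+++++++++#####+.....................................
191 ..............++.#########+++++++#########+.....................................
192 ................+###+++++++++#+###########......................................
193 ................+####++++++###############......................................
194 .................######++++###############......................................
195 .................#########+++++###########......................................
196 .................#########################+.....................................
197 .................##########################+....................................
198 .................############################+..................................
199 .................#############################+.................................
200 .................##############################.................................
201 .................##############################.................................
202 .................+##########################
[... 5886 characters left out ...]
....................
234 ................................................................................
236 ................................................................................
238 ................................................................................
240 ................................................................................
242 ................................................................................
244 ................................................................................
246 ................................................................................
248 ................................................................................
```

The wheel hasn't moved. The shut fingertips sit at side px (225,229), right over its hub at about z=0.025, so the true tips are roughly 25 mm above the reported TCP. I'll open, go 21 mm lower while watching the force, and close again.

>>> {"name": "jog_arm", "arguments": {
  "moves": [
    [-0.004, 0, 0, 0, 1],
    [0, 0, 0, 0, 1],
    [0, 0, 0, 0, 1],
    [0, 0, 0, 0, 1],
    [0, 0, 0, 0, 1],
    [0, 0, 0, 0, 1],
    [0, 0, 0, 0, 1],
    [0, 0, 0, 0, 1],
    [0, 0, 0, 0, 1],
    [0, 0, 0, 0, 1]
  ]
}}

```text
time_s: 17.47
tool_pos: [0.6211, -0.0287, 0.0043]
eef_rot: [[0.0, -0.507, -0.862], [0.0, -0.862, 0.507], [-1.0, -0.0, -0.0]]
wrist_force: [0.2, 0.6, 0.0]
grip_width: 0.999
```

>>> {"name": "jog_arm", "arguments": {
  "moves": [
    [0.008, 0, 0, 0, 1],
    [0.008, 0, 0, 0, 1],
    [0.006, 0, 0, 0, 1],
    [0.003, 0, 0, 0, 1],
    [0, 0, 0, 0, 1],
    [0, 0, 0, 0, 1],
    [0, 0, 0, 0, 1]
  ]
}}

```text
time_s: 18.05
tool_pos: [0.6213, -0.0287, -0.0204]
eef_rot: [[0.0, -0.507, -0.862], [-0.0, -0.862, 0.507], [-1.0, -0.0, -0.0]]
wrist_force: [-0.6, 0.8, -0.4]
grip_width: 0.997
```

>>> {"name": "jog_arm", "arguments": {
  "moves": [
    [0, 0, 0, 0, -1],
    [0, 0, 0, 0, -1],
    [0, 0, 0, 0, -1],
    [0, 0, 0, 0, -1],
    [0, 0, 0, 0, -1],
    [0, 0, 0, 0, -1]
  ],
  "newtons": 30
}}

```text
time_s: 18.55
tool_pos: [0.6214, -0.0287, -0.02]
eef_rot: [[0.001, -0.507, -0.862], [-0.0, -0.862, 0.507], [-1.0, -0.0, -0.001]]
wrist_force: [-1.2, 0.2, 6.2]
grip_width: 0.674
```

Width 0.674 (about 57–60 mm) means the rim is gripped. I'll lift and check the transfer.

>>> {"name": "jog_arm", "arguments": {
  "moves": [
    [-0.01, 0, 0, 0, -1],
    [-0.02, 0, 0, 0, -1],
    [-0.03, 0, 0, 0, -1],
    [-0.03, 0, 0, 0, -1],
    [-0.03, 0, 0, 0, -1],
    [-0.02, 0, 0, 0, -1],
    [0, 0, 0, 0, -1],
    [0, 0, 0, 0, -1]
  ]
}}

```text
time_s: 19.22
tool_pos: [0.6213, -0.0287, 0.1203]
eef_rot: [[0.002, -0.507, -0.862], [-0.0, -0.862, 0.507], [-1.0, -0.0, -0.002]]
wrist_force: [-0.4, 0.6, -0.9]
grip_width: 0.672
```

```bash
python3 -c "
from h import *
a=np.radians(-30);u=np.array([np.cos(a),np.sin(a)]);J=np.array([.5011,-.2971])
plan([*(J+.006*u),.12],-120.3);print(bot.get_state()['grip_width'])"
```

```text
now [ 0.6213 -0.0287  0.1203] head -120.5 tool shift x 0.0003 y 0.2923 z -0.0376 turn -0.2 t 19.22
0.6722577774721169
```

>>> {"name": "jog_arm", "arguments": {
  "moves": [
    [0, 0.02, -0.0025, 0, -1],
    [0, 0.036, -0.0046, 0, -1],
    [0, 0.036, -0.0046, 0, -1],
    [0, 0.036, -0.0046, 0, -1],
    [0, 0.036, -0.0046, 0, -1],
    [0, 0.036, -0.0046, 0, -1],
    [0, 0.036, -0.0046, 0, -1],
    [0, 0.036, -0.0046, 0, -1],
    [0, 0.02, -0.0029, 0, -1],
    [0, 0, 0, 0, -1],
    [0, 0, 0, 0, -1],
    [0, 0, 0, 0, -1]
  ]
}}

```text
time_s: 20.22
tool_pos: [0.5052, -0.2983, 0.1183]
eef_rot: [[-0.001, -0.507, -0.862], [0.002, -0.862, 0.507], [-1.0, -0.001, 0.002]]
wrist_force: [0.7, 0.3, -0.5]
grip_width: 0.675
```

```bash
python3 - <<'E'
from h import *
a=np.radians(-30);u=np.array([np.cos(a),np.sin(a)]);J=np.array([.5011,-.2971])
plan([*(J+.006*u),.12],-120.3);plan([*(J+.006*u),.03],-120.3)
E
```

```text
now [ 0.5052 -0.2983  0.1183] head -120.5 tool shift x -0.0017 y 0.0010 z -0.0019 turn -0.2 t 20.22
now [ 0.5052 -0.2983  0.1183] head -120.5 tool shift x 0.0883 y 0.0010 z -0.0019 turn -0.2 t 20.22
```

>>> {"name": "jog_arm", "arguments": {
  "moves": [
    [0.02, 0.001, -0.002, -0.2, -1],
    [0.03, 0, 0, 0, -1],
    [0.02, 0, 0, 0, -1],
    [0.012, 0, 0, 0, -1],
    [0.006, 0, 0, 0, -1],
    [0, 0, 0, 0, -1],
    [0, 0, 0, 0, -1],
    [0, 0, 0, 0, -1],
    [0, 0, 0, 0, -1]
  ]
}}

```text
time_s: 20.97
tool_pos: [0.5071, -0.3016, 0.0325]
eef_rot: [[0.002, -0.504, -0.864], [-0.001, -0.864, 0.504], [-1.0, 0.0, -0.002]]
wrist_force: [0.2, -0.9, -0.1]
grip_width: 0.67
```

```bash
python3 - <<'E'
from h import *
a=np.radians(-30);u=np.array([np.cos(a),np.sin(a)]);J=np.array([.5011,-.2971])
plan([*(J+.006*u),.0235],-120.3);print(bot.get_state()["wrist_force"])
T=bot.get_image("top");S=bot.get_image("side")
m=np.zeros((480,800,3),np.uint8);m[:,:400]=crop(T["frame"],300,160,80,96,5)
m[:,400:]=crop(S["frame"],235,140,80,96,5);cv2.imwrite("pics/m10.png",m)
E
```

```text
now [ 0.5071 -0.3016  0.0325] head -120.3 tool shift x 0.0090 y -0.0009 z 0.0014 turn 0.0 t 20.97
[ 0.237  -0.8752 -0.0973]
```

>>> {"name": "jog_arm", "arguments": {
  "moves": [
    [0.005, -0.001, 0.001, 0, -1],
    [0.003, 0, 0, 0, -1],
    [0.001, 0, 0, 0, -1],
    [0, 0, 0, 0, -1],
    [0, 0, 0, 0, -1],
    [0, 0, 0, 0, -1],
    [0, 0, 0, 0, -1]
  ]
}}

```text
time_s: 21.65
tool_pos: [0.5062, -0.2999, 0.0222]
eef_rot: [[-0.0, -0.504, -0.863], [0.0, -0.863, 0.504], [-1.0, -0.0, 0.0]]
wrist_force: [-0.1, -0.8, 0.4]
grip_width: 0.675
```

>>> {"name": "jog_arm", "arguments": {
  "moves": [
    [0, 0, 0.001, 0, -1],
    [0, 0, 0.001, 0, -1],
    [0, 0, 0.001, 0, -1],
    [0, 0, 0.001, 0, -1],
    [0, 0, 0.001, 0, -1],
    [0, 0, 0, 0, -1],
    [0, 0, 0, 0, -1],
    [0, 0, 0, 0, -1]
  ]
}}

```text
time_s: 22.32
tool_pos: [0.5019, -0.2974, 0.0224]
eef_rot: [[0.0, -0.504, -0.863], [-0.0, -0.863, 0.504], [-1.0, -0.0, -0.0]]
wrist_force: [-0.1, 0.1, -0.1]
grip_width: 0.675
```

>>> {"name": "jog_arm", "arguments": {
  "moves": [
    [0, 0, 0.001, 0, -1],
    [0, 0, 0.001, 0, -1],
    [0, 0, 0, 0, -1],
    [0, 0, 0, 0, -1],
    [0, 0, 0, 0, -1],
    [0, 0, 0, 0, -1]
  ]
}}

```text
time_s: 22.82
tool_pos: [0.5003, -0.2966, 0.0225]
eef_rot: [[0.001, -0.504, -0.863], [-0.001, -0.863, 0.504], [-1.0, 0.0, -0.001]]
wrist_force: [1.1, -1.0, -0.7]
grip_width: 0.674
```

>>> {"name": "jog_arm", "arguments": {
  "moves": [
    [0, 0, 0.001, 0, -1],
    [0, 0, 0.001, 0, -1],
    [0, 0, 0, 0, -1],
    [0, 0, 0, 0, -1],
    [0, 0, 0, 0, -1],
    [0, 0, 0, 0, -1]
  ]
}}

```text
time_s: 23.32
tool_pos: [0.4996, -0.2964, 0.023]
eef_rot: [[0.003, -0.504, -0.863], [-0.003, -0.863, 0.504], [-1.0, 0.001, -0.004]]
wrist_force: [5.8, -3.9, -0.5]
grip_width: 0.672
```

The push against the pins gives 7 N straight back along jig +x with almost no sideways force, so both pins are touched. Now down onto the pod.

>>> {"name": "jog_arm", "arguments": {
  "moves": [
    [0.001, 0, 0, 0, -1],
    [0.001, 0, 0, 0, -1],
    [0, 0, 0, 0, -1],
    [0, 0, 0, 0, -1],
    [0, 0, 0, 0, -1]
  ]
}}

```text
time_s: 23.73
tool_pos: [0.5, -0.2968, 0.022]
eef_rot: [[0.004, -0.504, -0.863], [-0.004, -0.863, 0.504], [-1.0, 0.001, -0.006]]
wrist_force: [5.2, -4.5, 5.6]
grip_width: 0.675
```

>>> {"name": "jog_arm", "arguments": {
  "moves": [
    [0, 0, -0.001, 0, -1],
    [0, 0, 0, 0, -1],
    [0, 0, 0, 0, 1],
    [0, 0, 0, 0, 1],
    [0, 0, 0, 0, 1],
    [0, 0, 0, 0, 1],
    [0, 0, 0, 0, 1],
    [-0.01, 0, 0, 0, 1],
    [-0.03, 0, 0, 0, 1],
    [-0.04, 0, 0, 0, 1],
    [-0.04, 0, 0, 0, 1],
    [-0.03, 0, 0, 0, 1]
  ]
}}

```text
time_s: 24.73
tool_pos: [0.4996, -0.296, 0.1746]
eef_rot: [[0.003, -0.504, -0.864], [-0.002, -0.864, 0.504], [-1.0, 0.001, -0.003]]
wrist_force: [-0.6, 0.4, 0.8]
grip_width: 1.001
```

>>> {"name": "jog_arm", "arguments": {
  "moves": [
    [0, -0.03, 0.025, 0, 1],
    [0, -0.03, 0.025, 0, 1],
    [0, -0.03, 0.025, 0, 1],
    [0, -0.03, 0.025, 0, 1],
    [0, -0.03, 0.025, 0, 1],
    [0, -0.03, 0.025, 0, 1],
    [0, -0.03, 0.025, 0, 1],
    [0, 0, 0, 0, 1],
    [0, 0, 0, 0, 1]
  ]
}}

```text
time_s: 25.48
tool_pos: [0.4539, -0.0249, 0.1713]
eef_rot: [[0.001, -0.502, -0.865], [-0.0, -0.865, 0.502], [-1.0, -0.0, -0.001]]
wrist_force: [1.6, -0.4, -0.1]
grip_width: 0.999
```

```bash
python3 - <<'E'
from h import *
T=bot.get_image("top");S=bot.get_image("side");print(bot.get_state()["tool_pos"],bot.get_state()["time_s"])
cv2.imwrite("pics/tF.png",T["frame"]);cv2.imwrite("pics/sF.png",S["frame"])
m=np.zeros((560,800,3),np.uint8);m[:400,:400]=crop(T["frame"],300,165,80,80,5)
m[:360,400:]=crop(S["frame"],235,150,80,72,5)
m[400:,:400]=crop(T["frame"],120,90,100,40,4);m[360:,400:]=crop(S["frame"],130,240,100,50,4)
cv2.imwrite("pics/m11.png",m)
E
```

```text
[ 0.4543 -0.0268  0.1708] 25.5833
```

View pics/m11.png

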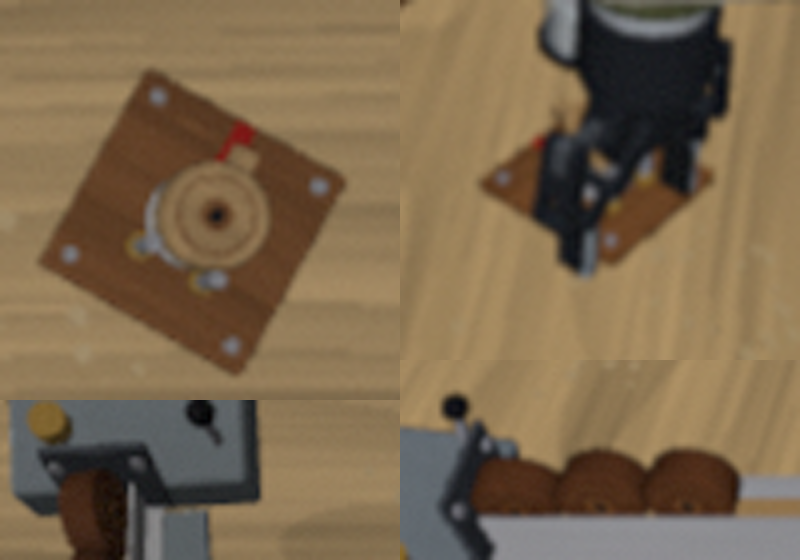

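The wheel sits flat on the pod against both pins, hub at (217,215), with its tab over the red stripe at about (244,153). The round wheels are still at the stop. One numeric check, then I'll hand in.

```bash
python3 - <<'E'
from h import *
T=bot.get_image("top")
f=lambda x,y:((x+.5)/5-.5+300,(y+.5)/5-.5+165)
c=unproj(T,f(217,215),.067);t=unproj(T,f(246,150),.0595)
C=np.mean([unproj(T,f(*p),.012)[:2] for p in((150,68),(347,182),(238,377),(38,262))],0)
a=np.radians(-30);R=np.array([[np.cos(a),np.sin(a)],[-np.sin(a),np.cos(a)]])
print(C,"wheel in jig",R@(c[:2]-C),"tip",R@(t[:2]-C))
E
```

```text
[ 0.5005 -0.297 ] wheel in jig [ 0.0003 -0.0007] tip [0.0408 0.0015]
```

```bash
python3 -c "
from cell import bot
print(bot.job_done())"
```

```text
the job is handed in; nothing more can be done
None
```

The job is handed in at about 26 s of the 58 s allowed. The hand-in gave no verdict.

I lifted the tabbed wheel out of the chute, and the three round wheels rolled down to the end stop. I laid the tabbed wheel flat on the bench, took it again by its rim, and pressed it against both stop pins. Then I set it on the pod and let go.

**Last checks**
- **Tabbed wheel:** the top camera puts its centre at (0.3, −0.7) mm from the pod axis, against a limit of ±3 mm. The tab end is at (41, 1.5) mm in the jig frame, over the red stripe.
- **Pins and pod:** the push back from the pins was about 7 N, straight along the jig's +x, so both were touched. Lowering the wheel onto the pod gave about 5.6 N upward. I did not measure its final height or tilt by camera.
- **Round wheels:** the last picture shows all three still in line at the stop. I judged this by eye and did not measure it.
- **Bystanders:** none was touched that I noticed, but I did not measure their positions again.

**What went wrong on the way**
- When I first set the wheel down it rolled about 0.15 m and stayed on edge, so I had to push it over.
- One push and one regrasp closed on nothing. In the images the fingertips stood about 25 mm higher than the reported TCP, and the regrasp worked once I went lower.

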